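# Set the belt tensioner: carriage home, cage arm wound and held

## Robot

A 6-joint arm with a two-finger parallel gripper is mounted at the origin on a cart in front of the work surface, level with it; the furniture and walls round the work are solid. World frame = base frame: x ahead of the robot, y to its left, z up, the work surface at z = 0. Lengths are in m, angles in rad, forces in N, time in s.
With the tool pointing down it reaches from about 0.3 to 0.875 m from the base axis. Payload 6.4 kg.
Tool frame: the origin (TCP) lies at the very end of the fingers, on their centre line; the grasp point (between the pads) lies 19 mm behind it; z points along the fingers, y is the line along which they close (so a half turn about z gives the same grasp; the last joint's range is limited). The gripper opens to 85 mm and grips with 20 to 120 N. Pads are 22 mm wide; open, the fingers measure 114 mm over their backs; the gripper's body (76 mm by 85 mm) begins 54 mm behind the grasp point. The pads swing forward as they close: fully open they stand 13 mm farther back than shut.
Start: joints at [1, 0.181, 1.607, -0, 1.354, -0.206], TCP at [0.205, 0.537, 0.231] pointing down, gripper open.
Joint ranges: [-2.99, 2.99], [-0.89, 2.07], [0.3, 2.58], [-1.14, 4.28], [0, 2.63], [-3.12, 3.12]. Speed limits (rad/s): [2.57, 2.57, 3.01, 3.14, 3.14, 3.14].

## Interface

Orientations are given as a unit quaternion [w, x, y, z].
In Python, from bench import telemetry, camera, ctrl, spotter gives the robot as it stands.
- The arm moves only by the tool send_rows, never from a script. Its argument "series" is a list of rows, each a list of 3 entries, a list of its own where there are three numbers: the turn, a rotation vector about the world's x, y, z in degrees, then the shift along the world's x, y, z in mm, then the closure, from -1 (fully open) to 1 (shut), so that 0 is half open. In form: [[[rx, ry, rz], [dx, dy, dz], gripper], ...]. A call has 1 to 10 rows; each row is the pose to reach, as a shift and turn from the pose commanded when the call began; what a row does not reach only later rows make up. A row lasts 1/8 s, in which the tool goes at most 62.5 mm and 10.7 degrees, less where a joint would pass 70% of its speed; a pose out of reach is approached as far as the arm can. A call with a gripper value outside its range is refused whole. The fingers move at their own pace and stop on an object; the grip force is fixed at half the most. Time passes only in rows, so rows that repeat a pose let the fingers close. It gives the time, the measured TCP pose, the force, the opening and the grip force at its end, in the units of the state.
- telemetry.get_obs(): the state, without advancing time (a new reading comes with each control period).
- camera(name): name is "scene" or "top" or "wrist"; returns a dict with "pixels" (480x640x3 uint8, red, green, blue), "camera_matrix" (3x3 intrinsics, pixels), "xyz" and "orientation" of the camera in the world. Camera axes: x right, y up, looking along -z (the intrinsics and any distortion apply to the point x, -y, -z); pixel columns grow to the right and rows downward; lengths in m; the calibration is good to about 2 mm. A picture is of the moment at which its call begins. There is no depth.
- ctrl.hand_in(): hands the job in; it is judged then, once.
Trained networks look in the newest picture that a camera, given by its name, has taken for a name from the list of things; names that differ only in an ending like _2 or _b are one class to them, and where a whole thing is asked for, a point or a joint stands for the part that bears it (a point fixed in the world has none). Each returns a list of dicts, best first, with "conf" (0 to 1); they miss things now and then, are a little off and sometimes report something else, mostly with a low value. They report only what shows in the picture. A call takes as long as a camera call.
- spotter.boxes_of(thing, camera): "xyz" ([x, y, z] in m, in world coordinates, good to about 4 mm: the middle of the surface that is visible of it).
- spotter.landmark_of(thing, camera): "xyz" ([x, y, z] in m, in world coordinates, good to about 4 mm: a listed point, or the origin of a listed thing).
The state is a dict: "time_s": time; "q": joint angles; "dq": joint speeds; "joint_efforts": joint torques, N m; "eef_pos": TCP position; "eef_rot": TCP orientation; "wrist_force": force on the tool from outside, world axes, zero at the start; "torque": the same for the moment, N m; "opening": opening from 0.0 (shut) to 1.0 (fully open); "grasp_force": force on a finger pad.
Only numpy, scipy, OpenCV 4.12 (cv2) and the standard library are available. Lean on these libraries where they do the work, as an engineer would, in place of code of your own. Each camera call takes 0.05 s, during which the arm holds its last target. There are 200 camera calls.

## Task

Get the belt tensioner on the bench jig ready for its belt: first slide its carriage along the rail fully home against the rubber bumpers at the left end (seen from the robot), with the spring-loaded cage arm still slack. Then swing the cage arm by its upright post toward that same left end until it is fully wound against its stop, and finish while holding it there with the fingers, the carriage still home. Leave the screw tin, tape measure and screwdriver round the jig where they are.

Things in the scene. Friction and masses are not known exactly. Their poses are not given: they have to be found in the camera images.
- jig: fixed grey base plate 170 x 320 x 12 mm lying on the desk; origin at the centre of its underside, z up, its own y along its 320 mm length and along the steel rail (rail line at own x = +25 mm); an aluminium end block 34 mm high with rubber bumpers stands at each end of the rail, tops 46 mm above the desk. The carriage's home end is the +y end (left as the robot sees it). Turned by up to 0.3 rad from the desk
- carriage (a joint): position of the carriage along the rail, m: 0 at the -y end, 0.170 when home against the bumpers of the +y end; moving it along the jig's +y makes the value grow. Stiff slide, about 5 N of friction, stays where it is left
- tab (a point): point on the carriage's upright aluminium tab, 26 mm along the jig's x, 10 mm thick along the jig's y, on the centre line of the tab 108 mm above the desk and 16 mm below its top; the tab is free from 56 mm above the desk up and is for pushing or pinching (across its 10 mm) to slide the carriage. It stands 45 mm in the jig's +x from the pivot
- pivot (a point): point on the vertical pivot axis of the cage arm, on the carriage, 108 mm above the desk (in the air, level with the tab and post points; the metal below it ends 91 mm above the desk)
- cage_pivot (a joint): angle of the cage arm about the vertical pivot, rad: 0 slack on its rest peg, 1.10 fully wound against its stop. Value grows as the post swings toward the jig's +y (clockwise seen from above). In the jig's frame, the post lies from the pivot at 85 mm x (-cos(q - 0.6), sin(q - 0.6)). A spring always pulls it back: at the post about 3.5 N when slack, 8 N when wound; let go, it returns to 0
- cage_arm: the cage arm: two parallel aluminium plates 24 mm wide with two black toothed pulleys between them, 60 to 80 mm above the desk; origin on the pivot axis 56 mm above the desk, own -x pointing along the arm to the post
- post (a point): point on the upright steel finger post at the free end of the cage arm, 12 mm diameter, 85 mm from the pivot axis; the post rises from 80 mm to 126 mm above the desk and this point lies on its centre line 108 mm up. Pinch or push here from above
- tin: small open metal tin of screws, 50 x 72 x 22 mm, standing loose beyond the jig's +y end; origin at the centre of its underside. Bystander
- measure: red tape measure, 64 x 80 x 38 mm, loose beyond the jig's -y end; origin at the centre of its underside. Bystander
- screwdriver: yellow and black screwdriver, 24 x 167 x 22 mm, loose behind the jig; origin at the centre of its underside. Bystander

How it is judged:
By the outcome, as a careful person would: the job done as asked, in the order asked, and still so for the second after the job is handed in, while the arm keeps its last pose, push and grip.
It also fails if it takes over 51 s, if anything falls off the work surface, if the arm or the gripper's body presses on something with over 40 N, if the wrist force passes 120 N, or if a joint passes its speed limit or range.

## Working session

There is one attempt and no reset: what is moved stays moved. The work goes in short steps, Python scripts to look and compute and a tool call to move; the robot and the scene stay as the last step left them, time stands still between calls to the robot, and variables do not carry over. Pictures are saved under pics/ and viewed, at most 10 in all, crops included, and the job is handed in when it is done.

Besides the shell and the picture viewer there is one more tool, called after "Request:" as name([rows], argument=value, ...), one row to a line, values as JSON. send_rows: Moves the arm, as the interface text tells. Its arguments: {"type":"object","properties":{"series":{"type":"array","items":{"type":"array"}}},"required":["series"]}

```bash
mkdir -p pics; cat > h.py <<'E'
import numpy as np, cv2
from bench import telemetry, camera, ctrl, spotter
def snap(n,f=None):
    c=camera(n)
    if f: cv2.imwrite('pics/'+f,c['pixels'][:,:,::-1])
    return c
def look(cams,things):
    for n in cams:
        for t in things:
            for fn in ('landmark_of',):
                try: r=getattr(spotter,fn)(t,n)
                except Exception as e: r=[];print(e)
                print(n,t,[(np.round(d['xyz'],4).tolist(),round(d['conf'],2)) for d in r[:2]])
E
python3 - <<'E'
from h import *
o=telemetry.get_obs();print(o)
for n in('scene','top'): 
    c=snap(n,n+'0.png');print(n,c['xyz'],c['orientation'])
look(('scene','top'),('jig','tab','pivot','post','cage_arm','tin','measure','screwdriver'))
print(telemetry.get_obs()['time_s'])
E
```

```text
{'time_s': 0.0, 'q': array([ 9.99722561e-01,  1.81534503e-01,  1.60802177e+00,  2.93536727e-05,
        1.35379894e+00, -2.06320376e-01]), 'dq': array([ 1.48500798e-03,  3.76127597e-04,  8.75120373e-04,  3.11696516e-04,
       -9.64189911e-05, -1.68464880e-04]), 'joint_efforts': array([ 2.16603046e-03, -4.44874370e+01, -3.51336730e+01, -4.17078672e-05,
        9.00226791e-03,  4.78000231e-05]), 'eef_pos': array([0.20479176, 0.53669857, 0.23038118]), 'eef_rot': array([-3.47252379e-04,  1.81370411e-01,  9.83414458e-01, -8.10112226e-04]), 'wrist_force': array([-0.55310408,  0.98919735,  0.00315156]), 'torque': array([-0.02668892,  0.00552538,  0.00942718]), 'grasp_force': 0.0, 'opening': 0.9984094766554863}
scene [-0.04420863 -0.61434348  0.79530959] [ 0.830264    0.39573449 -0.17381779 -0.35191374]
top [ 0.36254554 -0.02014727  1.15518044] [ 0.70688596  0.08056321 -0.05913011 -0.70023241]
scene jig [([0.5498, -0.0881, 0.0013], 0.71)]
scene tab [([0.6134, -0.1236, 0.1063], 0.56)]
scene pivot [([0.4911, -0.1621, 0.1018], 0.48)]
scene post [([0.4886, -0.1602, 0.1066], 0.63)]
scene cage_arm [([0.5662, -0.1196, 0.0511], 0.64)]
scene tin [([0.588, 0.1302, 0.004], 0.69)]
scene measure [([0.5212, -0.314, -0.0015], 0.64), ([0.6674, -0.0886, -0.0012], 0.54)]
scene screwdriver [([0.6665, -0.093, -0.0002], 0.67)]
top jig [([0.5481, -0.0881, -0.0039], 0.61)]
top tab [([0.6134, -0.1224, 0.1097], 0.87)]
top pivot [([0.5688, -0.1202, 0.1108], 0.69)]
top post [([0.4941, -0.1596, 0.108], 0.72)]
top cage_arm [([0.5657, -0.118, 0.0526], 0.76)]
top tin [([0.5927, 0.125, 0.0022], 0.91)]
top measure [([0.5178, -0.3092, 0.0023], 0.6)]
top screwdriver [([0.663, -0.0972, -0.0012], 0.66)]
0.9
```

View pics/scene0.png

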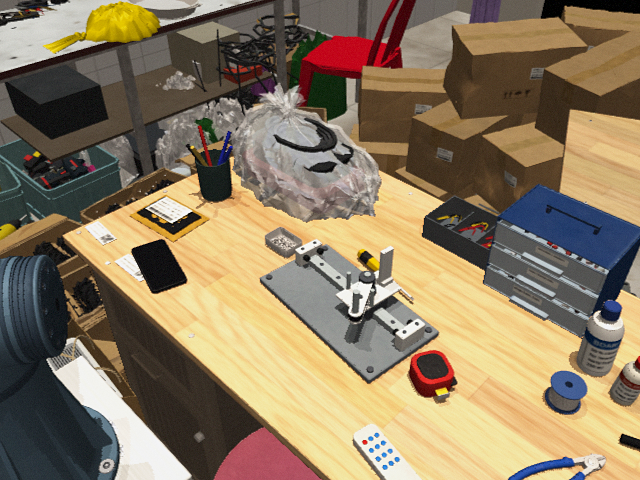

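View pics/top0.png

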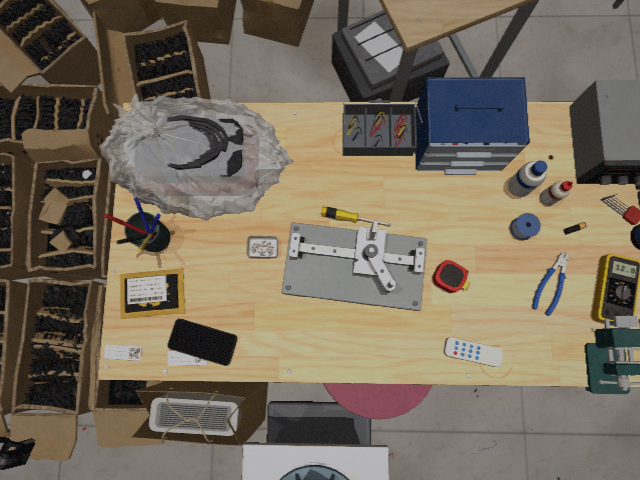

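The scene view shows the jig with the tab up at (385,262), the post near (355,310) and the +y end block at (310,250). The top view has the plate corners near (291,222), (425,237), (419,311) and (282,293), with the tin at (262,247), left of the jig. Next I get the yaw from the pixels.

```bash
cat >> h.py <<'E'
from scipy.spatial.transform import Rotation as R
def ray(c,uv,z):
    K=np.array(c['camera_matrix']);d=np.linalg.solve(K,[uv[0],uv[1],1.]);q=c['orientation']
    d=R.from_quat([q[1],q[2],q[3],q[0]]).apply(d*[1,-1,-1]);p=np.array(c['xyz']);return p+d*(z-p[2])/d[2]
E
python3 - <<'E'
from h import *
c=snap('top');print(c.keys())
im=c['pixels'].astype(int)
roi=np.zeros((480,640),np.uint8)
m=((im.max(2)-im.min(2))<30)&(im.mean(2)<240);roi[205:325,278:432]=m[205:325,278:432]
roi=cv2.morphologyEx(roi,cv2.MORPH_OPEN,np.ones((5,5)))
k=max(cv2.findContours(roi,0,1)[0],key=cv2.contourArea)
pl=np.array([ray(c,p,.012)[:2] for p in cv2.convexHull(k)[:,0].astype(float)])*1000
r=cv2.minAreaRect(pl.astype(np.float32));print(r)
P=[ray(c,p,.012)[:2] for p in [(291,222),(425,237),(419,311),(282,293)]];print(np.round(P,4))
for a,b in((1,0),(2,3)):
    d=P[b]-P[a];print(np.linalg.norm(d),np.arctan2(-d[0],d[1]))
for i in range(3):
    c=snap('top');c=snap('scene');look(('top','scene'),('tab','post','pivot','jig'))
E
```

```text
dict_keys(['pixels', 'camera_matrix', 'xyz', 'orientation'])
((560.9930419921875, -88.58665466308594), (318.50714111328125, 196.672607421875), 83.3609390258789)
[[ 0.6504  0.0614]
 [ 0.6159 -0.2523]
 [ 0.4442 -0.2332]
 [ 0.4821  0.0788]]
0.31561713448283724 -0.10943626861186909
0.31429203712460874 -0.12100653857486642
top tab [([0.6131, -0.1222, 0.111], 0.58)]
top post [([0.4961, -0.1597, 0.1075], 0.85)]
top pivot [([0.5677, -0.1208, 0.1089], 0.61)]
top jig [([0.546, -0.0873, -0.004], 0.98)]
scene tab [([0.6151, -0.1214, 0.1046], 0.8), ([0.5457, -0.0883, 0.001], 0.46)]
scene post [([0.4954, -0.1615, 0.1033], 0.78)]
scene pivot [([0.567, -0.1207, 0.1058], 0.81)]
scene jig [([0.547, -0.0881, -0.0009], 0.94)]
top tab [([0.6145, -0.121, 0.1109], 0.65), ([0.4931, -0.1591, 0.1109], 0.48)]
top post [([0.4955, -0.1627, 0.1089], 0.87)]
top pivot [([0.5686, -0.1218, 0.1104], 0.95)]
top jig [([0.5501, -0.0854, -0.0016], 0.77)]
scene tab [([0.6148, -0.1242, 0.1066], 0.69)]
scene post [([0.4918, -0.1601, 0.1049], 0.72), ([0.5676, -0.1212, 0.1109], 0.56)]
scene pivot [([0.568, -0.1172, 0.1087], 0.97)]
scene jig [([0.5505, -0.0863, -0.0022], 0.93)]
top tab [([0.6099, -0.1205, 0.1096], 0.66)]
top post [([0.4949, -0.1602, 0.1086], 0.59)]
top pivot [([0.5659, -0.1192, 0.1077], 0.67)]
top jig [([0.5486, -0.0857, -0.0024], 0.75), ([0.6631, -0.0957, -0.0038], 0.51)]
scene tab [([0.6142, -0.1269, 0.1018], 0.73)]
scene post [([0.4914, -0.1585, 0.1063], 0.77)]
scene pivot [([0.565, -0.1214, 0.1087], 0.59), ([0.4911, -0.1595, 0.103], 0.35)]
scene jig [([0.547, -0.0887, -0.0009], 0.98)]
```

Request:
send_rows([
  [[0,0,2],[50,-70,0],-1],
  [[0,0,4],[80,-130,0],-1],
  [[0,0,6],[120,-190,0],-1],
  [[0,0,8],[155,-250,0],-1],
  [[0,0,10],[190,-310,0],-1],
  [[0,0,12],[230,-370,0],-1],
  [[0,0,13],[270,-430,0],-1],
  [[0,0,14],[305,-490,0],-1],
  [[0,0,15],[340,-550,0],-1],
  [[0,0,15],[370,-600,0],-1],
])

```text
time_s: 3.7
eef_pos: [0.5348, 0.0039, 0.2316]
eef_rot: [0.0, 0.052, 0.999, 0.0]
wrist_force: [1.3, 0.7, 0.5]
opening: 1.002
grasp_force: 0.0
```

Request:
send_rows([
  [[0,0,0],[0,0,0],-1],
  [[0,0,0],[0,0,0],-1],
])

```text
time_s: 3.95
eef_pos: [0.5335, 0.006, 0.231]
eef_rot: [-0.001, 0.052, 0.999, 0.0]
wrist_force: [-0.6, 1.4, -0.5]
opening: 1.001
grasp_force: 0.0
```

Request:
send_rows([
  [[0,0,0],[30,-50,0],-1],
  [[0,0,0],[60,-100,0],-1],
  [[0,0,0],[79,-130,0],-1],
  [[0,0,0],[79,-130,-30],-1],
  [[0,0,0],[79,-130,-60],-1],
  [[0,0,0],[79,-130,-60],-1],
])

```text
time_s: 4.7
eef_pos: [0.6108, -0.1215, 0.1686]
eef_rot: [-0.003, 0.05, 0.999, 0.001]
wrist_force: [0.7, -0.4, 0.6]
opening: 0.999
grasp_force: 0.0
```

```bash
python3 - <<'E'
from h import *
snap('wrist','w1.png');look(('wrist',),('tab','post','pivot'))
snap('scene');look(('scene',),('tab',))
print(telemetry.get_obs()['eef_pos'])
E
```

```text
wrist tab [([0.6135, -0.122, 0.107], 0.63)]
wrist post [([0.5195, -0.3113, -0.0049], 0.73)]
wrist pivot [([0.572, -0.1197, 0.1094], 0.86)]
scene tab [([0.6149, -0.1231, 0.1075], 0.82)]
[ 0.61374671 -0.1239792   0.17317253]
```

View pics/w1.png

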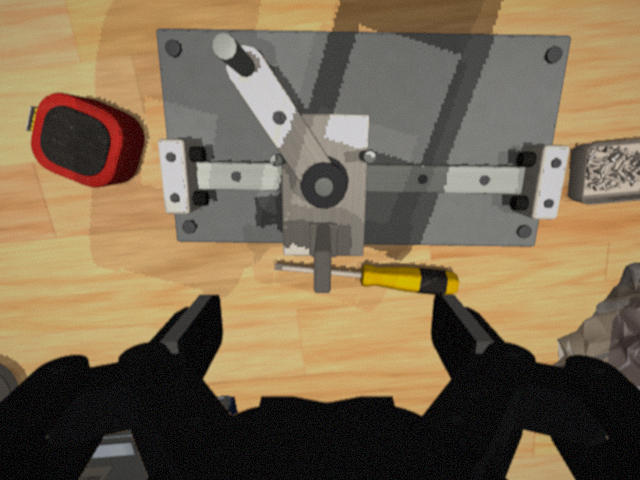

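The wrist view shows the tab at (322,270), centred between the fingers at (205,320) and (450,320). I descend and pinch.

Request:
send_rows([
  [[0,0,0],[0,0,-40],-1],
  [[0,0,0],[0,0,-78],-1],
  [[0,0,0],[0,0,-78],-1],
  [[0,0,0],[0,0,-78],1],
  [[0,0,0],[0,0,-78],1],
  [[0,0,0],[0,0,-78],1],
  [[0,0,0],[0,0,-78],1],
  [[0,0,0],[0,0,-78],1],
])

```text
time_s: 6.0
eef_pos: [0.6132, -0.1243, 0.0941]
eef_rot: [0.0, 0.052, 0.999, -0.0]
wrist_force: [-0.9, 0.5, 5.6]
opening: 0.107
grasp_force: 59.6
```

Request:
send_rows([
  [[0,0,0],[1,10,0],1],
  [[0,0,0],[3,25,0],1],
  [[0,0,0],[4,40,0],1],
  [[0,0,0],[6,55,0],1],
  [[0,0,0],[8,70,0],1],
  [[0,0,0],[9,80,0],1],
  [[0,0,0],[10,90,0],1],
  [[0,0,0],[11,100,0],1],
  [[0,0,0],[11,100,0],1],
])

```text
time_s: 7.12
eef_pos: [0.6249, -0.0237, 0.0941]
eef_rot: [0.001, 0.051, 0.999, 0.0]
wrist_force: [1.7, -0.1, 5.2]
opening: 0.107
grasp_force: 59.9
```

Request:
send_rows([
  [[0,0,0],[0,3,0],1],
  [[0,0,0],[1,6,0],1],
  [[0,0,0],[1,9,0],1],
  [[0,0,0],[1,9,0],1],
])

```text
time_s: 7.62
eef_pos: [0.6258, -0.016, 0.0941]
eef_rot: [0.001, 0.052, 0.999, -0.0]
wrist_force: [1.3, -3.4, 5.5]
opening: 0.104
grasp_force: 59.9
```

Request:
send_rows([
  [[0,0,0],[0,2,0],1],
  [[0,0,0],[0,4,0],1],
  [[0,0,0],[0,4,0],1],
])

```text
time_s: 8.0
eef_pos: [0.6262, -0.0123, 0.0941]
eef_rot: [0.002, 0.052, 0.999, -0.001]
wrist_force: [2.9, -4.1, 4.9]
opening: 0.107
grasp_force: 59.7
```

Request:
send_rows([
  [[0,0,0],[0,2,0],1],
  [[0,0,0],[0,4,0],1],
  [[0,0,0],[0,4,0],1],
])

```text
time_s: 8.38
eef_pos: [0.6267, -0.0084, 0.0942]
eef_rot: [0.002, 0.052, 0.999, -0.001]
wrist_force: [5.7, -3.3, 2.2]
opening: 0.106
grasp_force: 59.4
```

Request:
send_rows([
  [[0,0,0],[0,2,0],1],
  [[0,0,0],[1,4,0],1],
  [[0,0,0],[1,4,0],1],
])

```text
time_s: 8.75
eef_pos: [0.627, -0.0058, 0.0941]
eef_rot: [0.001, 0.052, 0.999, -0.002]
wrist_force: [1.3, -10.1, 5.2]
opening: 0.102
grasp_force: 59.8
```

Request:
send_rows([
  [[0,0,0],[0,2,0],1],
  [[0,0,0],[0,4,0],1],
  [[0,0,0],[0,4,0],1],
])

```text
time_s: 9.12
eef_pos: [0.627, -0.0056, 0.0942]
eef_rot: [0.001, 0.052, 0.999, -0.004]
wrist_force: [1.3, -24.1, 3.7]
opening: 0.103
grasp_force: 59.8
```

Request:
send_rows([
  [[0,0,0],[0,-2,0],0],
  [[0,0,0],[0,-3,0],-0.2],
  [[0,0,0],[0,-3,0],-0.2],
  [[0,0,0],[0,-3,30],-0.2],
  [[0,0,0],[0,-3,70],-0.5],
  [[0,0,0],[-40,-13,70],-1],
  [[0,0,0],[-80,-30,70],-1],
  [[0,0,0],[-121,-38,70],-1],
  [[0,0,0],[-121,-38,70],-1],
])

```text
time_s: 10.25
eef_pos: [0.5022, -0.0364, 0.1627]
eef_rot: [-0.001, 0.052, 0.999, 0.0]
wrist_force: [0.7, 0.1, 0.5]
opening: 1.002
grasp_force: 0.0
```

```bash
python3 - <<'E'
from h import *
for n in('wrist','scene','top'):
    snap(n,n+'2.png');look((n,),('tab','post','pivot'))
print(telemetry.get_obs()['eef_pos'],telemetry.get_obs()['time_s'])
E
```

```text
wrist tab []
wrist post [([0.5063, -0.0401, 0.108], 0.91)]
wrist pivot [([0.5869, -0.0031, 0.109], 0.55)]
scene tab [([0.6282, -0.0052, 0.1052], 0.85)]
scene post [([0.5079, -0.0408, 0.1028], 0.89)]
scene pivot [([0.5813, -0.002, 0.1088], 0.73)]
top tab []
top post []
top pivot []
[ 0.50497546 -0.03700149  0.16316685] 10.85
```

View pics/wrist2.png

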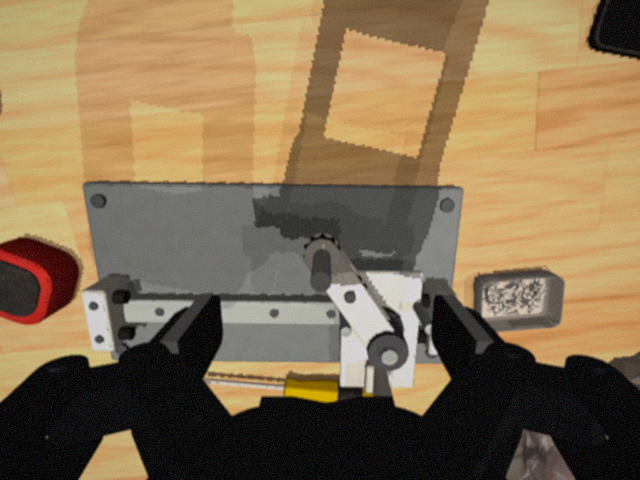

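The carriage sits at the right-hand (home) bumpers, with the post at (322,250). I pinch with a small +y bias so that closing can't drive the carriage off home.

Request:
send_rows([
  [[0,0,0],[2,1,-35],-1],
  [[0,0,0],[2,1,-68],-1],
  [[0,0,0],[2,1,-68],-1],
  [[0,0,0],[2,1,-68],1],
  [[0,0,0],[2,1,-68],1],
  [[0,0,0],[2,1,-68],1],
  [[0,0,0],[2,1,-68],1],
  [[0,0,0],[2,1,-68],1],
])

```text
time_s: 11.85
eef_pos: [0.5067, -0.0372, 0.096]
eef_rot: [-0.0, 0.051, 0.999, -0.001]
wrist_force: [-3.7, -5.0, 4.4]
opening: 0.117
grasp_force: 58.4
```

```bash
python3 - <<'E'
from h import *
o=telemetry.get_obs();p=o['eef_pos'][:2]*1000;print(o['eef_pos'],o['opening'])
Y=-.11;M=np.array([[np.cos(Y),-np.sin(Y)],[np.sin(Y),np.cos(Y)]])
pv=np.array([582,-1.]);v=M.T@(p-pv);q0=np.arctan2(v[1],-v[0])+.6;print('q0',q0,np.hypot(*v))
f=lambda q:M@(85*np.array([-np.cos(q-.6),np.sin(q-.6)]))
for q in np.arange(.1,1.21,.1):print(round(q,2),np.round(f(q)-f(q0),1))
E
```

```text
[ 0.50668956 -0.03719459  0.09595508] 0.11749386570258936
q0 0.041988276753826326 83.55663396310825
0.1 [-2.   4.5]
0.2 [-4.8 12.5]
0.3 [-6.9 20.8]
0.4 [-8.  29.2]
0.5 [-8.4 37.7]
0.6 [-7.9 46.2]
0.7 [-6.5 54.5]
0.8 [-4.3 62.7]
0.9 [-1.3 70.7]
1.0 [ 2.4 78.3]
1.1 [ 6.9 85.5]
1.2 [12.2 92.2]
```

Request:
send_rows([
  [[0,0,0],[-2,5,0],1],
  [[0,0,0],[-5,13,0],1],
  [[0,0,0],[-7,21,0],1],
  [[0,0,0],[-8,29,0],1],
  [[0,0,0],[-8,38,0],1],
  [[0,0,0],[-8,46,0],1],
  [[0,0,0],[-6,54,0],1],
  [[0,0,0],[-4,63,0],1],
  [[0,0,0],[-1,71,0],1],
  [[0,0,0],[-1,71,0],1],
])

```text
time_s: 13.1
eef_pos: [0.5043, 0.0346, 0.0956]
eef_rot: [-0.002, 0.051, 0.999, -0.001]
wrist_force: [-8.1, -4.0, 8.3]
opening: 0.121
grasp_force: 59.8
```

```bash
python3 - <<'E'
from h import *
snap('scene','s3.png');look(('scene',),('tab','post','pivot'))
o=telemetry.get_obs();print(o['eef_pos'],o['wrist_force'])
im=cv2.imread('pics/s3.png')[200:400,220:460];cv2.imwrite('pics/s3c.png',cv2.resize(im,None,fx=3,fy=3))
E
```

```text
scene tab [([0.6261, -0.0077, 0.1054], 0.78), ([0.5033, 0.0339, 0.1044], 0.32)]
scene post [([0.5034, 0.0346, 0.1041], 0.6)]
scene pivot [([0.5761, -0.0012, 0.1089], 0.65)]
[0.50422598 0.03446608 0.0956384 ] [-7.55435016 -2.76410822  8.95643337]
```

View pics/s3c.png

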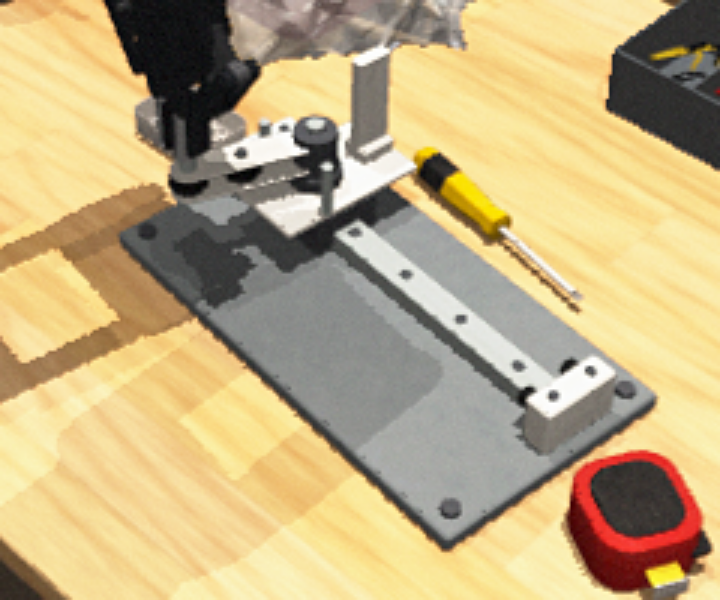

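The post (crop 185,140) is held by the fingers and nearly wound, and the carriage is at the far end of the rail. I continue slowly to the stop.

Request:
send_rows([
  [[0,0,0],[2,4,0],1],
  [[0,0,0],[4,8,0],1],
  [[0,0,0],[4,8,0],1],
])

```text
time_s: 13.68
eef_pos: [0.5091, 0.0423, 0.0956]
eef_rot: [-0.001, 0.051, 0.999, -0.001]
wrist_force: [-4.4, -3.4, 4.2]
opening: 0.12
grasp_force: 59.4
```

Request:
send_rows([
  [[0,0,0],[2,3,0],1],
  [[0,0,0],[3,5,0],1],
  [[0,0,0],[3,5,0],1],
])

```text
time_s: 14.05
eef_pos: [0.5118, 0.0467, 0.0956]
eef_rot: [-0.001, 0.051, 0.999, -0.001]
wrist_force: [-5.7, -6.0, 5.8]
opening: 0.119
grasp_force: 59.6
```

Request:
send_rows([
  [[0,0,0],[1,2,0],1],
  [[0,0,0],[2,3,0],1],
  [[0,0,0],[2,3,0],1],
])

```text
time_s: 14.42
eef_pos: [0.5132, 0.0488, 0.0955]
eef_rot: [-0.002, 0.052, 0.999, -0.002]
wrist_force: [-9.3, -10.1, 7.2]
opening: 0.118
grasp_force: 59.9
```

Request:
send_rows([
  [[0,0,0],[1,2,0],1],
  [[0,0,0],[2,3,0],1],
  [[0,0,0],[2,3,0],1],
])

```text
time_s: 14.8
eef_pos: [0.5135, 0.0493, 0.0954]
eef_rot: [-0.004, 0.051, 0.999, -0.004]
wrist_force: [-17.2, -21.7, 13.5]
opening: 0.115
grasp_force: 60.8
```

Request:
send_rows([
  [[0,0,0],[0,0,0],1],
  [[0,0,0],[0,0,0],1],
  [[0,0,0],[0,0,0],1],
  [[0,0,0],[0,0,0],1],
])

```text
time_s: 15.3
eef_pos: [0.5135, 0.0494, 0.0954]
eef_rot: [-0.004, 0.052, 0.999, -0.004]
wrist_force: [-17.7, -21.6, 13.5]
opening: 0.117
grasp_force: 60.8
```

```bash
python3 - <<'E'
from h import *
for i in range(3):
    snap('scene','s%d.png'%(5+i));look(('scene',),('tab','post','pivot','tin','screwdriver','measure')[:6 if i==0 else 3])
a,b=cv2.imread('pics/scene2.png'),cv2.imread('pics/s5.png')
cv2.imwrite('pics/cmp.png',np.hstack([cv2.resize(i[225:325,295:435],(395,282),interpolation=2) for i in(a,b)]))
E
```

```text
scene tab [([0.6291, -0.0072, 0.1062], 0.66)]
scene post [([0.5127, 0.0486, 0.1033], 0.92)]
scene pivot [([0.5802, -0.0002, 0.1104], 0.79)]
scene tin [([0.5886, 0.1321, 0.0008], 0.62)]
scene screwdriver [([0.666, -0.0908, -0.0009], 0.72)]
scene measure [([0.5223, -0.3142, 0.0001], 0.63)]
scene tab [([0.6264, -0.0081, 0.1067], 0.66)]
scene post [([0.5124, 0.0473, 0.1052], 0.66)]
scene pivot [([0.5814, -0.0031, 0.1075], 0.71)]
scene tab [([0.6277, -0.007, 0.1051], 0.81)]
scene post [([0.5114, 0.049, 0.1055], 0.83)]
scene pivot [([0.5795, -0.0004, 0.1081], 0.7), ([0.668, -0.0931, -0.0018], 0.53)]
```

View pics/cmp.png

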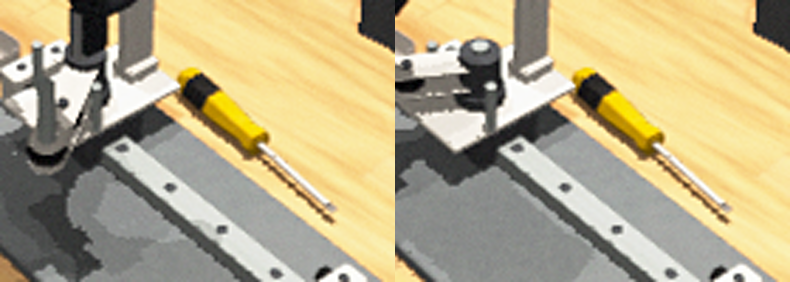

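The carriage corner sits at the same place before and after winding, (178,90) in both halves. It is still home, the arm is against its stop, and the bystanders haven't moved.

```bash
python3 -c "
from h import *
print(ctrl.hand_in())"
```

```text
the job is handed in; nothing more can be done
None
```

I handed the job in with the carriage home against the left bumpers and the cage arm wound to its stop, the fingers still gripping the post, and the tin, tape measure and screwdriver where they were (about 15 s of the 51 s used).

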